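# Open a sample chest whose catch may be caught

### The arm

A 6-joint arm with a two-finger parallel gripper is mounted at the origin on a cart in front of the work surface, level with it; the furniture and walls round the work are solid. World frame = base frame: x ahead of the robot, y to its left, z up, the work surface at z = 0. Lengths are in mm, angles in degrees, forces in N, time in s.
With the tool pointing down it reaches from about 350 to 875 mm from the base axis. Payload 4.2 kg.
Tool frame: the origin (TCP) lies on the centre line of the jaws, within the pads' length; the fingertips stand r.tip_extent ahead of it and the grasp point (between the pads) lies 8 mm behind it (r.tip_extent is the distance from the TCP to the fingertips, in mm); z points along the fingers, x is the direction in which the jaws open and shut, and the axes are right-handed (so a half turn about z gives the same grasp; the last joint's range is limited). The gripper opens to 85 mm and grips with 20 to 120 N. Pads are 22 mm wide; open, the fingers measure 114 mm over their backs; the gripper's body (76 mm by 85 mm) begins 54 mm behind the grasp point. The pads swing forward as they close: fully open they stand 13 mm farther back than shut.
Start: joints at [-60.413, 22.042, 0.453, 0, -68.411, -14.817], TCP at [159.363, -604.32, 242.312] pointing down, gripper open.
Joint ranges: [-179.83, 179.83], [-69.29, 118.12], [-61.27, 80.66], [-181.25, 117.63], [-171.15, -9.14], [-177.46, 177.46]. Speed limits (degrees/s): [159.86, 159.86, 180, 180, 180, 180].

### API

Orientations are given as a 3x3 rotation matrix whose columns are the frame's x, y, z axes.
In Python, from plant import r, optics, workorder gives the robot as it stands.
- The arm moves only by the shell command python3 -m pendant 'ROWS' [FORCE]. ROWS is JSON, a list of rows, each an object with "offset": the shift along the tool's x, y, z in cm, a list of three; "dr": the turn, a rotation vector about the tool's x, y, z in degrees, a list of three; "grip": the finger opening in cm, from 0 to 8.54. In form: [{"offset": [x, y, z], "dr": [rx, ry, rz], "grip": grip}, ...]. A call has 1 to 12 rows; each row shifts and turns the commanded pose from where the row before left it, along the tool's axes as they then stand; what a row does not reach is not made up. A row lasts 1/8 s, in which the tool goes at most 62.5 mm and 10.7 degrees, less where a joint would pass 70% of its speed; a pose out of reach is approached as far as the arm can. A call is refused whole if a number of a shift passes 6.25 or a number of a turn 10.7, either way. A call with a gripper value outside its range is refused whole. The fingers move at their own pace and stop on an object; FORCE is the grip in N (left out, the last holds). Time passes only in rows, so rows that do not move let the fingers close. It gives the time, the measured TCP pose, the force and the opening at its end, in the units of the state.
- r.read_state(): the state, without advancing time (a new reading comes with each control period).
- optics.grab_frame(name): name is "scene" or "top" or "wrist"; returns the picture (384x512x3 uint8, red, green, blue); there is no depth.
- optics.calibration(name): a dict with "camera_matrix" (3x3 intrinsics, pixels), "k1" (the pictures are not rectified: a ray, as slopes to the right and down, at radius r is drawn at 1 + k1 r^2 times it, then the intrinsics apply), "rvec" (rotation vector, rad) and "tvec" (3), from world to camera coordinates, as OpenCV has them; the wrist camera has in their place "T_tool_cam" (4x4, takes a point from camera to tool coordinates, whose origin is the TCP and whose axes are the tool frame's). Camera axes: x right, y down, z forward; pixel columns grow to the right and rows downward; lengths in mm; the calibration is good to about 2 mm. A picture is of the moment at which its call begins: read the wrist's pose just before it. calibration takes no time and is no camera call.
- workorder.sign_off(): hands the job in, once; it reports no verdict.
The state is a dict: "time": time; "q": joint angles; "joint_vel": joint speeds; "tau": joint torques, N m; "position": TCP position; "orientation": TCP orientation; "ft_force": force on the tool from outside, world axes, zero at the start; "ft_torque": the same for the moment, N m; "grip_width": opening from 0.0 (shut) to 1.0 (fully open).
Only numpy, scipy, OpenCV 4.12 (cv2) and the standard library are available. Lean on these libraries where they do the work, as an engineer would, in place of code of your own. Each camera call takes 0.05 s, during which the arm holds its last target.

### The job

Take the blue-handled temperature probe out of the chest's lid and stand it, tip down and fully seated, in the green parking stand. Then, before touching the orange catch, lift gently on the lid's steel bar to feel whether the lid is caught; if it is, let it down and slide the orange catch all the way to its other end. Swing the lid open by its bar to about 45 degrees and finish there, still holding it open with the gripper, with the timer, the brown jar and the tube rack left where they were.

Things in the scene. Friction and masses are not known exactly. Their poses are not given: they have to be found in the camera images.
- chest: Grey sample chest, fixed to the worktop, 140 (x) x 240 (y) x 90 mm tall with its lid shut. Origin under its centre, z up, x from its front (catch, bar) to its back (hinge), y to the left seen from the front. It stands at a different place and yaw (within 0.2 rad) each time.
- lid (a joint): Opening angle of the white lid in rad: 0 shut, limit 1.2. It turns about the hinge line along the chest's y axis and lifts at the front. It has no stay and falls shut when let go (0.25 kg, about 1.2 N at the bar). If the catch holds it, it still has play: it rises to about 0.035 rad (5 mm at the bar) and stops hard; if not caught it goes on rising freely.
- lid_hinge (a point): Middle of the lid's hinge line, 70 mm behind the chest's centre and 85 mm above the worktop; axes as the chest's.
- bar (a point): Middle of the lid's steel lifting bar: a round bar of 12 mm diameter along the chest's y, clear for 60 mm, carried by two slanted arms at its ends. With the lid shut it is 90 mm ahead of the chest's centre, 55 mm to its left and 120 mm above the worktop, 30 mm above the lid's top face and 20 mm ahead of the lid's front edge; it moves with the lid on a radius of 164 mm about the hinge. It can turn between the pads, so the gripper may stay upright while the lid swings.
- catch (a joint): Position of the orange sliding catch in m: 0 to 0.03, growing along the chest's +y. It always starts near 0, slides with about 2 N and stays where it is left. One end of its travel may hold the lid and the other then frees it; nothing outside shows which, so that the lid may or may not be caught at the start. If the lid is caught at the start, it is free with the catch at 0.03; if it is free at the start, moving the catch may lock it.
- catch_knob (a point): Centre of the top of the catch's orange knob, 14 x 14 mm and 24 mm tall, on a 3 mm flange (18 x 22 mm) that slides on the dark housing at the chest's front right. The knob's top is 106 mm above the worktop, the housing's top 80 mm. The knob stands 97 mm ahead of the chest's centre and, at 0, 75 mm to its right; 30 mm farther left at the other end. At least 40 mm are free beside it along y.
- port (a point): Centre of the port in the lid, at its top face (90 mm above the worktop when shut): a through hole of 15 mm in the 10 mm thick lid, 30 mm ahead and 40 mm right of the chest's centre. The probe starts hanging in it.
- probe: Temperature probe, 50 g, upright. Origin at the underside of its black collar (24 mm diameter, 6 mm thick), the face that rests on the lid or the stand; z up along the probe. Steel shaft 9 mm in diameter reaches 45 mm below the origin, with a tapered tip; blue handle 16 mm in diameter reaches from 6 to 54 mm above the origin.
- stand: Green parking stand, fixed, 50 x 50 x 80 mm block on a dark foot 76 x 76 x 8 mm. Origin under its centre. It stands to the right of the chest.
- stand_mouth (a point): Centre of the mouth of the stand's upright hole, on its top face 80 mm above the worktop. Hole 14 mm wide, 55 mm deep, with a 2 mm chamfer; the probe's collar comes to rest on the top face.
- timer: White bench timer with a display, 62 x 65 x 18 mm, lying left of the chest. Origin under its centre. Leave it alone.
- jar: Brown jar with a black cap, 52 mm wide, 89 mm tall, right of the parking stand. Origin under its centre. Leave it alone.
- rack: Green rack with blue-capped tubes, 80 x 154 x 119 mm, left of the chest. Origin under its centre. Leave it alone.
There are look-alikes about, which are no part of the job. Several things have the shape of the stand; the one meant has the colours described above.

How it is judged:
By the outcome, as a careful person would: the job done as asked, in the order asked, and still so for the second after the job is handed in, while the arm keeps its last pose, push and grip.
It also fails if it takes over 72 s, if anything falls off the work surface, if the arm or the gripper's body presses on something with over 40 N, if the wrist force passes 120 N, or if a joint passes its speed limit or range.

## Working session

There is one attempt and no reset: what is moved stays moved. The work goes in short steps, Python scripts to look and compute and a shell command to move; the robot and the scene stay as the last step left them, time stands still between calls to the robot, and variables do not carry over. Pictures are saved under pics/ and viewed, and the job is handed in when it is done.

```bash
ls; mkdir -p pics; python3 - <<'E'
from plant import r, optics, workorder
import cv2
s=r.read_state(); print(s); print(r.tip_extent)
for n in ["scene","top","wrist"]:
    f=optics.grab_frame(n); cv2.imwrite(f"pics/{n}0.png",f[:,:,::-1]); c=optics.calibration(n); print(n,c)
E
```

```text
pics
{'time': 0.0, 'q': array([-6.04125976e+01,  2.20908258e+01,  3.78982131e-01, -3.05510415e-02,
       -6.84096671e+01, -1.48158349e+01]), 'joint_vel': array([ 0.01071537, -0.02838425,  0.04950342,  0.05482758,  0.03317078,
       -0.0146686 ]), 'tau': array([-2.77625850e-04, -3.92285728e+01,  1.88398200e+01,  4.18623358e+00,
       -4.66725411e-03, -9.69663176e-07]), 'position': array([ 159.22919994, -603.79481749,  241.21137379]), 'orientation': array([[-2.54775043e-01,  9.67000154e-01, -6.15949377e-04],
       [ 9.66997900e-01,  2.54775780e-01,  2.08898300e-03],
       [ 2.17697586e-03, -6.34010199e-05, -9.99997628e-01]]), 'ft_force': array([ 0.59425882, -0.09876127, -0.03080598]), 'ft_torque': array([-0.01102783, -0.00743238,  0.01674289]), 'grip_width': 1.0010555468982487}
11.0
scene {'camera_matrix': array([[471.67738238,   0.        , 262.53317958],
       [  0.        , 471.67738238, 193.29391104],
       [  0.        ,   0.        ,   1.        ]]), 'k1': -0.1285058558009443, 'rvec': array([ 1.25935065, -2.11002513,  1.03708274]), 'tvec': array([ 199.96933575,  392.334659
[... 207 characters left out ...]
10320855293163744, 'rvec': array([ 2.12052421, -2.14314668,  0.16657898]), 'tvec': array([ -53.42715305,  538.76566544, 1203.08684875])}
wrist {'camera_matrix': array([[305.7138818 ,   0.        , 250.24016153],
       [  0.        , 305.7138818 , 191.2773474 ],
       [  0.        ,   0.        ,   1.        ]]), 'k1': -0.054872929184369625, 'T_tool_cam': array([[ 9.99999717e-01, -1.42844720e-06,  7.52423370e-04,
         9.98420124e-01],
       [-2.11684964e-04,  9.59073176e-01,  2.83158257e-01,
        -7.25281834e+01],
       [-7.22033548e-04, -2.83158336e-01,  9.59072904e-01,
        -1.32107427e+02],
       [ 0.00000000e+00,  0.00000000e+00,  0.00000000e+00,
         1.00000000e+00]])}
```

View pics/scene0.png

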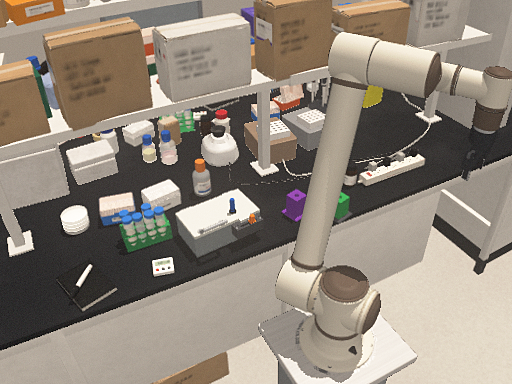

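View pics/top0.png

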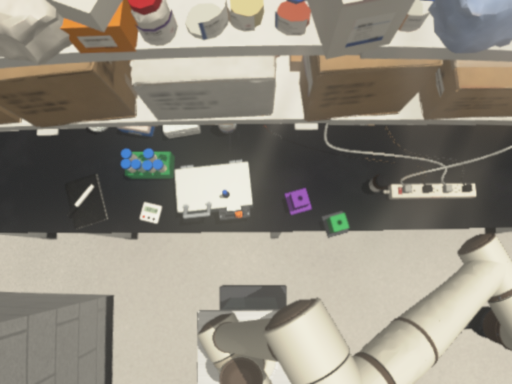

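View pics/wrist0.png

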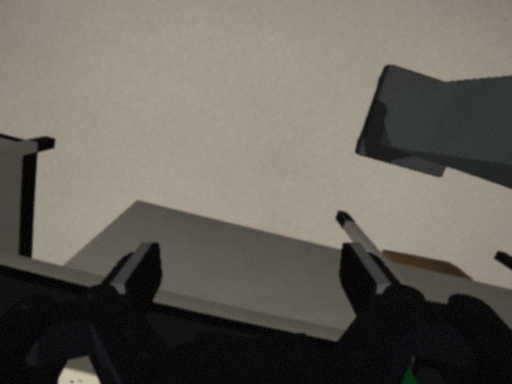

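Scene view: chest with white lid at (218,220), blue probe (232,206), orange knob (252,217), purple block (296,205), green block (342,206), rack (145,228), timer (163,266). Top view: lid (213,188), probe (225,193), knob (239,213), purple (298,201), green (337,223), timer (150,212), jar about (377,185). Now I'll measure these.

```bash
cat > h.py <<'E'
import numpy as np, cv2
from plant import r, optics
def cam(n,s=None):
    c=optics.calibration(n); K=c["camera_matrix"]; k=c["k1"]
    if n=="wrist":
        s=s or r.read_state(); T=np.eye(4); T[:3,:3]=s["orientation"]; T[:3,3]=s["position"]
        W=T@c["T_tool_cam"]; R=W[:3,:3].T; t=-R@W[:3,3]
    else:
        R=cv2.Rodrigues(c["rvec"])[0]; t=c["tvec"]
    return K,k,R,np.array(t)
def ray(C,uv):
    K,k,R,t=C
    d=np.array([k,0,0,0,0.])
    p=cv2.undistortPoints(np.array([[uv]],float),K,d,None,None)[0,0]
    return -R.T@t, R.T@np.array([p[0],p[1],1.])
def onz(C,uv,z):
    o,d=ray(C,uv); return o+d*(z-o[2])/d[2]
def proj(C,P):
    K,k,R,t=C
    return cv2.projectPoints(np.array(P,float).reshape(-1,1,3),cv2.Rodrigues(R)[0],t,K,np.array([k,0,0,0,0.]))[0][:,0]
def tri(Cs,uvs):
    A=np.zeros((3,3));b=np.zeros(3)
    for C,uv in zip(Cs,uvs):
        o,d=ray(C,uv); d=d/np.linalg.norm(d); M=np.eye(3)-np.outer(d,d); A+=M;b+=M@o
    X=np.linalg.solve(A,b)
    res=[np.linalg.norm((np.eye(3)-np.outer(ray(C,u)[1],ray(C,u)[1])/np.dot(ray(C,u)[1],ray(C,u)[1]))@(X-ray(C,u)[0])) for C,u in zip(Cs,uvs)]
    return X,res
def blobs(img,lo,hi,amin=8):
    m=cv2.inRange(cv2.cvtColor(img,cv2.COLOR_RGB2HSV),np.array(lo),np.array(hi))
    n,l,st,c=cv2.connectedComponentsWithStats(m)
    return [(np.round(c[i],1).tolist(),st[i].tolist()) for i in range(1,n) if st[i][4]>=amin],m
def crop(img,x,y,w,h,f,name):
    cv2.imwrite(name,cv2.resize(img[y:y+h,x:x+w,::-1],None,fx=f,fy=f,interpolation=cv2.INTER_CUBIC))
E
python3 - <<'E'
from h import *
t=cv2.imread("pics/top0.png")[:,:,::-1]; s=cv2.imread("pics/scene0.png")[:,:,::-1]
crop(t,110,140,280,100,2.85,"pics/tc.png"); crop(s,110,170,250,110,3.2,"pics/sc.png")
for n,i in (("top",t),("scene",s)):
  for nm,lo,hi in (("blue",(105,120,40),(125,255,255)),("orange",(5,150,120),(18,255,255)),("green",(55,120,40),(80,255,255)),("purple",(128,100,40),(150,255,255))):
    print(n,nm,blobs(i,lo,hi)[0])
C=cam("top")
for p in [(213,188),(225,193),(239,213),(337,223),(298,201),(377,185)]: print(p,onz(C,p,80).round())
E
```

```text
top blue [([128.3, 159.8], [120, 148, 21, 21, 252]), ([148.1, 152.7], [144, 148, 9, 11, 79]), ([151.9, 164.5], [142, 160, 21, 10, 149])]
top orange [([107.8, 29.8], [61, 0, 76, 52, 1537]), ([238.7, 213.8], [236, 212, 6, 5, 26])]
top green [([138.5, 153.1], [134, 152, 9, 4, 26]), ([163.9, 156.1], [155, 152, 14, 14, 54]), ([166.9, 171.9], [165, 170, 4, 4, 9]), ([129.8, 174.2], [127, 173, 7, 3, 14]), ([140.4, 174.1], [139, 173, 4, 3, 9]), ([338.8, 222.0], [330, 214, 18, 17, 201])]
top purple [([298.6, 200.7], [285, 188, 27, 27, 459])]
scene blue [([251.9, 40.8], [251, 38, 3, 6, 16]), ([34.4, 61.8], [26, 56, 15, 14, 93]), ([253.4, 116.5], [251, 112, 6, 9, 29]), ([274.6, 114.9], [270, 113, 10, 5, 32]), ([106.7, 130.9], [101, 129, 12, 4, 22]), ([165.2, 135.5], [161, 130, 9, 12, 92]), ([146.6, 139.5], [143, 135, 9, 10, 77]), ([231.7, 203.5], [230, 198, 5, 12, 43]), ([150.7, 210.3], [141, 203, 23, 15, 203]), ([122.8, 217.4], [101, 210, 41, 16, 353])]
scene orange [([30.6, 10.0], [4, 0, 61, 26, 866]), ([148.8, 48.9], [144, 43, 10, 13, 94]), ([287.4, 104.3], [273, 99, 27, 12, 128]), ([199.5, 164.9], [195, 159, 10, 13, 121]), ([251.7, 218.6], [248, 214, 8, 10, 51])]
scene green [([36.0, 72.9], [34, 68, 7, 9, 25]), ([187.3, 125.7], [180, 113, 14, 19, 87]), ([182.5, 120.8], [180, 119, 6, 4, 16]), ([342.0, 205.0], [335, 192, 15, 27, 212]), ([163.0, 223.4], [152, 214, 18, 16, 49]), ([134.6, 240.5], [120, 224, 34, 28, 225]), ([154.2, 237.3], [145, 232, 19, 11, 56])]
scene purple [([248.8, 15.7], [242, 7, 12, 28, 113]), ([294.5, 204.7], [282, 189, 24, 33, 515])]
(213, 188) [547.  98.  80.]
(225, 193) [530.  59.  80.]
(239, 213) [465.  13.  80.]
(337, 223) [ 429. -300.   80.]
(298, 201) [ 502. -177.   80.]
(377, 185) [ 551. -437.   80.]
```

View pics/tc.png

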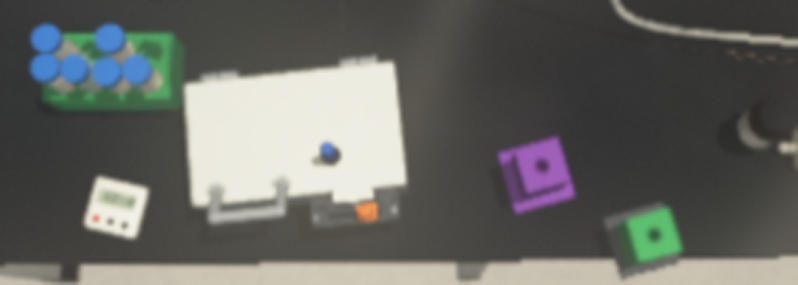

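View pics/sc.png

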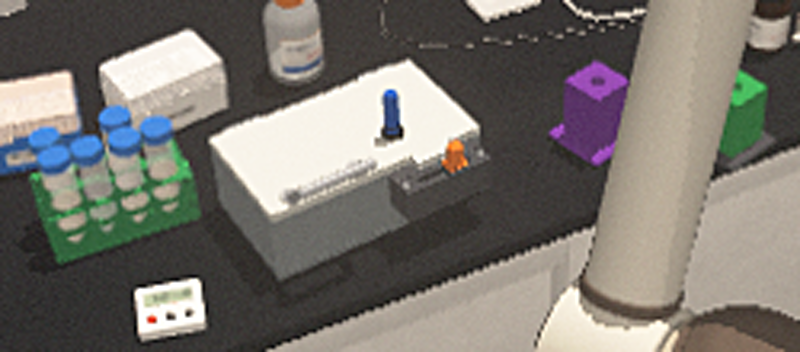

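```bash
python3 - <<'E'
from h import *
t=cv2.imread("pics/top0.png")[:,:,::-1]; s=cv2.imread("pics/scene0.png")[:,:,::-1]
C=cam("top");S=cam("scene")
print("topcam",ray(C,(0,0))[0],"scenecam",ray(S,(0,0))[0])
m=cv2.inRange(cv2.cvtColor(t,cv2.COLOR_RGB2HSV),np.array((0,0,170)),np.array((60,50,255)))
m[:, :165]=0;m[:,265:]=0;m[:155]=0;m[230:]=0
m=cv2.morphologyEx(m,cv2.MORPH_OPEN,np.ones((7,7)))
c=max(cv2.findContours(m,cv2.RETR_EXTERNAL,cv2.CHAIN_APPROX_NONE)[0],key=cv2.contourArea)
box=cv2.boxPoints(cv2.minAreaRect(c)); print(box)
P=np.array([onz(C,b,90)[:2] for b in box]);print(P.round(1))
for i in range(4): print(np.linalg.norm(P[i]-P[(i+1)%4]).round(1), np.degrees(np.arctan2(*(P[(i+1)%4]-P[i])[::-1])).round(2))
print("centre",P.mean(0))
print("knob tri",tri([C,S],[(238.7,213.3),(251.7,214.5)]), onz(C,(238.7,213.3),106))
print("stand z80", onz(C,(339.8,222.5),80))
# probe blue in top
b,mm=blobs(t[180:210,205:245],(100,60,30),(130,255,255),3);print(b)
E
```

```text
topcam [ 334.08871516  -68.49644621 1274.45432866] scenecam [-581.51003857  517.05874165 1067.81979784]
[[173.98233 165.73454]
 [248.91595 160.73897]
 [252.12836 208.92479]
 [177.19473 213.92036]]
[[620.8 225.5]
 [634.  -19.7]
 [476.3 -29.2]
 [462.6 210.5]]
245.5 -86.91
158.0 -176.53
240.2 93.28
158.9 5.41
centre [548.42380479  96.76429979]
knob tri (array([462.6713571 ,  15.03604536, 105.87918876]), [np.float64(3.0619294504878725), np.float64(3.061929450487818)]) [461.05263196  12.39660463 106.        ]
stand z80 [ 430.53380148 -308.79522693   80.        ]
[([19.7, 12.2], [18, 10, 5, 5, 18])]
```

```bash
cat >> h.py <<'E'
def plan(target,az,n,rot=True):
    """n equal rows taking the tool upright to target (mm) and tool-x azimuth az (deg)"""
    s=r.read_state(); R=s["orientation"]; p=s["position"]
    a0=np.degrees(np.arctan2(R[1,0],R[0,0])); d=(az-a0+180)%360-180
    a=-d/n if rot else 0
    from scipy.spatial.transform import Rotation as Ro
    M=sum(R@Ro.from_euler("z",k*a,degrees=True).as_matrix() for k in range(n))
    v=np.linalg.solve(M,np.array(target)-p)/10
    print("p",p.round(1),"az",a0.round(2),"tilt",np.degrees(np.arccos(-R[2,2])).round(2),"->",n,"rows offset",v.round(3),"drz",round(a,2))
E
python3 - <<'E'
from h import *
plan((430,-309,290),184,9)
E
```

```text
p [ 159.3 -603.9  241.5] az 104.76 tilt 0.1 -> 9 rows offset [-0.212  4.815 -0.536] drz -8.8
```

Candidates by description:
- **Stand:** green block on a dark foot at top (338,222) / scene (342,205); the purple block at top (298,201) / scene (295,205) is a look-alike; the rack at top (147,163) is green but no block.
- **Probe:** blue handle at top (225,192) / scene (232,204); the blue tube caps at top (128–152,150–165) are others.
- **Catch:** orange knob at top (239,214) / scene (252,218); the bottle cap at scene (199,165) is also orange.

I choose the green block, the probe in the lid and the knob on the housing. First I'll move over the green block for a close check.

```bash
python3 -m pendant '[{"offset":[-0.21,4.8,-0.54],"dr":[0,0,-8.8],"grip":8.5},{"offset":[-0.21,4.8,-0.54],"dr":[0,0,-8.8],"grip":8.5},{"offset":[-0.21,4.8,-0.54],"dr":[0,0,-8.8],"grip":8.5},{"offset":[-0.21,4.8,-0.54],"dr":[0,0,-8.8],"grip":8.5},{"offset":[-0.21,4.8,-0.54],"dr":[0,0,-8.8],"grip":8.5},{"offset":[-0.21,4.8,-0.54],"dr":[0,0,-8.8],"grip":8.5},{"offset":[-0.21,4.8,-0.54],"dr":[0,0,-8.8],"grip":8.5},{"offset":[-0.21,4.8,-0.54],"dr":[0,0,-8.8],"grip":8.5},{"offset":[-0.21,4.8,-0.54],"dr":[0,0,-8.8],"grip":8.5},{"offset":[0,0,0],"dr":[0,0,0],"grip":8.5},{"offset":[0,0,0],"dr":[0,0,0],"grip":8.5}]'
python3 - <<'E'
from h import *
s=r.read_state(); f=optics.grab_frame("wrist"); cv2.imwrite("pics/w1.png",f[:,:,::-1])
import pickle; pickle.dump(s,open("s1.pkl","wb"))
print(s["position"],s["joint_vel"].round(2), s["q"].round(1))
plan((430,-309,290),184,1)
print(proj(cam("wrist",s),[[430.5,-308.8,80]]))
E
```

```text
time: 1.52
position: [429.2, -310.2, 290.8]
orientation: [[-0.998, -0.069, -0.0], [-0.069, 0.998, 0.0], [0.0, 0.0, -1.0]]
ft_force: [-0.3, -0.6, -0.0]
grip_width: 0.995
[ 429.22780489 -310.15655602  290.81445254] [-1.24  0.88  0.34  0.02  0.03 -0.08] [-18.3  10.8  -8.2   0.  -70.9  22.2]
p [ 429.1 -310.6  290.6] az -176.1 tilt 0.03 -> 1 rows offset [-0.103  0.154  0.06 ] drz -0.1
[[248.45285448 166.94058837]]
```

View pics/w1.png

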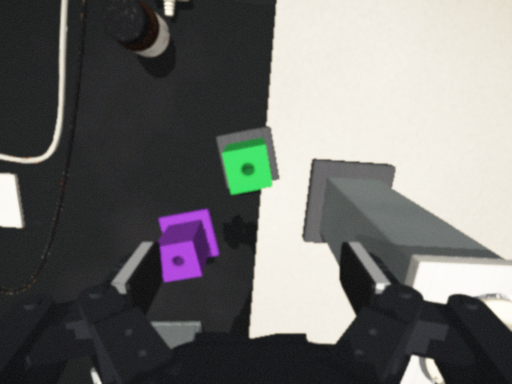

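Wrist view: green block on its dark foot at (247,165) with its hole near (248,169); purple block with purple foot at (187,245); brown jar at (140,28). The green one matches the description.

```bash
python3 - <<'E'
from h import *
import pickle; s=pickle.load(open("s1.pkl","rb")); f=cv2.imread("pics/w1.png")[:,:,::-1]
C=cam("wrist",s)
sub=f[155:185,232:266]; g=sub[:,:,1]
m=(g<110).astype(np.uint8); n,l,st,c=cv2.connectedComponentsWithStats(m)
for i in range(1,n): print(c[i]+[232,155],st[i])
crop(f,205,115,90,90,6,"pics/w1c.png")
for i in range(1,n):
  if 10<st[i][4]<250: u=c[i]+[232,155]; print(u,onz(C,u,80))
# green top face corners
b,m=blobs(f,(50,150,150),(75,255,255),100)
print(b)
c=max(cv2.findContours(m,cv2.RETR_EXTERNAL,cv2.CHAIN_APPROX_NONE)[0],key=cv2.contourArea)
box=cv2.boxPoints(cv2.minAreaRect(c)); P=np.array([onz(C,b,80)[:2] for b in box]);print(P.round(1),P.mean(0))
E
```

```text
[245.73333333 167.53333333] [11 11  8  4 15]
[245.73333333 167.53333333] [ 433.5560452  -307.89487918   80.        ]
[([247.2, 168.3], [223, 144, 49, 50, 1780])]
[[ 461.7 -324.7]
 [ 414.6 -337.6]
 [ 400.5 -288.2]
 [ 449.3 -274.5]] [ 431.51228826 -306.26204912]
```

View pics/w1c.png

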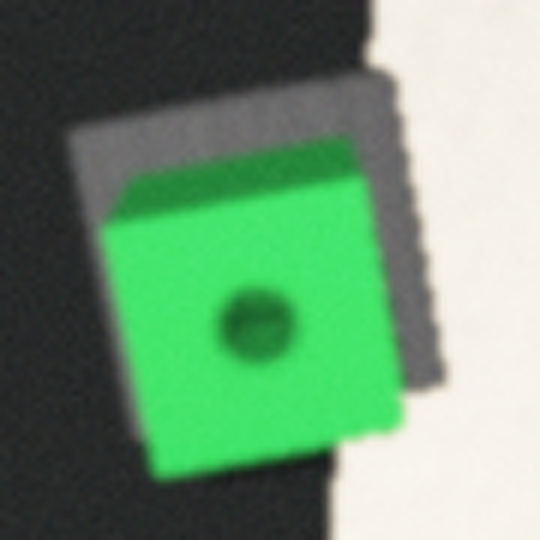

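```bash
python3 - <<'E'
from h import *
import pickle; s=pickle.load(open("s1.pkl","rb"))
C=cam("wrist",s)
print(onz(C,(247.4,168.7),80))
plan((505,60,320),184,7)
E
```

```text
[ 431.56368039 -306.66786143   80.        ]
p [ 429.1 -310.6  290.6] az -176.1 tilt 0.03 -> 7 rows offset [-1.446  5.207 -0.42 ] drz -0.01
```

The stand's mouth is at about (431.5, −307, 80). Next I'll go over the chest.

```bash
python3 -m pendant '[{"offset":[-1.45,5.2,-0.42],"dr":[0,0,0],"grip":8.5},{"offset":[-1.45,5.2,-0.42],"dr":[0,0,0],"grip":8.5},{"offset":[-1.45,5.2,-0.42],"dr":[0,0,0],"grip":8.5},{"offset":[-1.45,5.2,-0.42],"dr":[0,0,0],"grip":8.5},{"offset":[-1.45,5.2,-0.42],"dr":[0,0,0],"grip":8.5},{"offset":[-1.45,5.2,-0.42],"dr":[0,0,0],"grip":8.5},{"offset":[-1.45,5.2,-0.42],"dr":[0,0,0],"grip":8.5},{"offset":[0,0,0],"dr":[0,0,0],"grip":8.5},{"offset":[0,0,0],"dr":[0,0,0],"grip":8.5}]'
python3 - <<'E'
from h import *
s=r.read_state(); f=optics.grab_frame("wrist"); cv2.imwrite("pics/w2.png",f[:,:,::-1])
import pickle; pickle.dump(s,open("s2.pkl","wb"))
crop(f,100,40,320,260,2.5,"pics/w2c.png")
E
```

```text
time: 2.7
position: [505.4, 59.2, 319.7]
orientation: [[-0.998, -0.068, -0.001], [-0.068, 0.998, -0.001], [0.001, -0.001, -1.0]]
ft_force: [-0.2, -0.6, 0.2]
grip_width: 0.993
```

View pics/w2c.png

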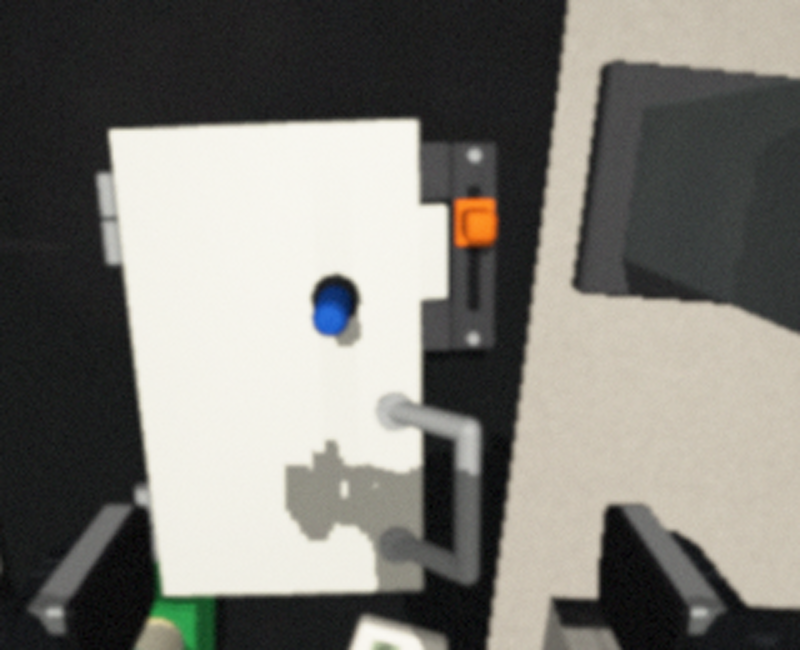

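Wrist crop: lid corners near full-frame (267.2,87.6), (269.2,276), (165,278), (144,91.6); probe handle top (232,168) with collar (233.6,159); knob top (292,129); bar from (288.8,210) to (287,272).

```bash
python3 - <<'E'
from h import *
import pickle; s=pickle.load(open("s2.pkl","rb")); f=cv2.imread("pics/w2.png")[:,:,::-1]
C=cam("wrist",s)
cor={n:onz(C,u,90)[:2] for n,u in dict(fr=(267.2,87.6),fl=(269.2,276),bl=(165.2,278.4),br=(144,91.6)).items()}
print({k:v.round(1) for k,v in cor.items()})
e=lambda a,b:(np.linalg.norm(cor[b]-cor[a]).round(1),np.degrees(np.arctan2(*(cor[b]-cor[a])[::-1])).round(2))
print("front",e("fr","fl"),"back",e("br","bl"),"right",e("fr","br"),"left",e("fl","bl"))
cc=sum(cor.values())/4; print("centre",cc)
b,m=blobs(f,(3,170,120),(18,255,255),20); print(b)
k=onz(C,(292,129.2),106); h=onz(C,(232,168),144); col=onz(C,(233.6,159.2),96)
b1=onz(C,(288.8,210),120);b2=onz(C,(287.2,272),120)
print("knob",k,"handle",h,"collar",col,"bar",b1,b2,(b1+b2)/2)
for yaw in (2,3,4,5):
  a=np.radians(yaw);X=np.array([np.cos(a),np.sin(a)]);Y=np.array([-X[1],X[0]])
  print(yaw,"from knob",(k[:2]+97*X+75*Y).round(1),"from probe",(h[:2]+30*X+40*Y).round(1),"from bar",(((b1+b2)/2)[:2]+90*X-55*Y).round(1))
E
```

```text
{'fr': array([491.3, -28.2]), 'fl': array([468.4, 211.9]), 'bl': array([609. , 225.8]), 'br': array([630.9, -15.1])}
front (np.float64(241.3), np.float64(95.44)) back (np.float64(241.9), np.float64(95.18)) right (np.float64(140.2), np.float64(5.39)) left (np.float64(141.3), np.float64(5.64))
centre [549.88439641  98.62302806]
[([289.7, 128.2], [282, 119, 17, 20, 313]), ([11.0, 142.3], [0, 138, 24, 19, 119]), ([0.7, 159.2], [0, 150, 3, 18, 38])]
knob [460.80249144  14.83155009 106.        ] handle [523.54073173  55.32715384 144.        ] collar [524.41954675  55.04590303  96.        ] bar [456.75706781 105.38633255 120.        ] [450.12948499 186.35808965 120.        ] [453.4432764 145.8722111 120.       ]
2 from knob [555.1  93.2] from probe [552.1  96.3] from bar [545.3  94. ]
3 from knob [553.7  94.8] from probe [551.4  96.8] from bar [546.2  95.7]
4 from knob [552.3  96.4] from probe [550.7  97.3] from bar [547.1  97.3]
5 from knob [550.9  98. ] from probe [549.9  97.8] from bar [547.9  98.9]
```

Everything agrees with a chest centre of (549.8, 98.3) and yaw of 5.4°: knob, probe and bar predictions are within 2 mm of the measurements. Now the probe approach.

```bash
python3 - <<'E'
from h import *
plan((523.8,55.5,320),185.4,2,False)
plan((523.8,55.5,117),185.4,6,False)
E
```

```text
p [505.3  58.8 319.8] az -176.15 tilt 0.07 -> 2 rows offset [-0.911 -0.226 -0.009] drz 0
p [505.3  58.8 319.8] az -176.15 tilt 0.07 -> 6 rows offset [-0.307 -0.074  3.38 ] drz 0
```

```bash
python3 -m pendant '[{"offset":[-0.91,-0.22,0],"dr":[0,0,-1.55],"grip":6},{"offset":[-0.91,-0.23,2],"dr":[0,0,0],"grip":6},{"offset":[0,0,5],"dr":[0,0,0],"grip":6},{"offset":[0,0,5],"dr":[0,0,0],"grip":6},{"offset":[0,0,2],"dr":[0,0,0],"grip":6},{"offset":[0,0,0],"dr":[0,0,0],"grip":6}]'
python3 - <<'E'
from h import *
s=r.read_state(); f=optics.grab_frame("wrist"); cv2.imwrite("pics/w3.png",f[:,:,::-1])
import pickle; pickle.dump(s,open("s3.pkl","wb"))
plan((523.8,55.5,117),185.4,3,False)
C=cam("wrist",s); print(proj(C,[[523.8,55.5,144],[523.8,55.5,96]]))
E
```

```text
time: 3.5
position: [522.8, 55.1, 178.7]
orientation: [[-0.996, -0.094, -0.004], [-0.094, 0.996, -0.002], [0.004, -0.001, -1.0]]
ft_force: [0.3, -0.8, 0.9]
grip_width: 0.699
p [523.9  55.7 180.4] az -174.59 tilt 0.05 -> 3 rows offset [ 0.004 -0.003  2.112] drz 0
[[246.80338013 227.05057006]
 [247.31560389 201.53336958]]
```

View pics/w3.png

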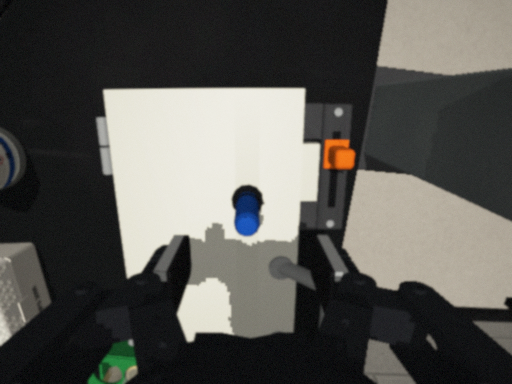

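The handle top at (247,227) is where predicted, centred between the pads. I'll descend and grip.

```bash
python3 -m pendant '[{"offset":[0,0,3],"dr":[0,0,0],"grip":6},{"offset":[0,0,2.4],"dr":[0,0,0],"grip":6},{"offset":[0,0,0.9],"dr":[0,0,0],"grip":6},{"offset":[0,0,0],"dr":[0,0,0],"grip":1},{"offset":[0,0,0],"dr":[0,0,0],"grip":1},{"offset":[0,0,0],"dr":[0,0,0],"grip":1},{"offset":[0,0,0],"dr":[0,0,0],"grip":1},{"offset":[0,0,0],"dr":[0,0,0],"grip":1}]' 50
python3 -c "
from h import *
s=r.read_state();print(s['position'],s['ft_force'],s['grip_width']*85)"
```

```text
time: 4.55
position: [524.7, 57.2, 118.7]
orientation: [[-0.995, -0.097, 0.003], [-0.097, 0.995, 0.0], [-0.003, 0.0, -1.0]]
ft_force: [-1.2, -0.6, 6.0]
grip_width: 0.17
[524.69235652  57.24473239 118.65527273] [-1.22034862 -0.58535489  6.03493844] 14.464813534229943
```

```bash
python3 -m pendant '[{"offset":[0,0,-1],"dr":[0,0,0],"grip":1},{"offset":[0,0,-3],"dr":[0,0,0],"grip":1},{"offset":[0,0,-4],"dr":[0,0,0],"grip":1},{"offset":[0,0,-3],"dr":[0,0,0],"grip":1},{"offset":[0,0,0],"dr":[0,0,0],"grip":1}]'
python3 - <<'E'
from h import *
s=r.read_state(); print(s["position"],s["ft_force"],s["grip_width"]*85)
f=optics.grab_frame("wrist"); cv2.imwrite("pics/w4.png",f[:,:,::-1])
plan((431.5,-307,228),185.4,7,False)
E
```

```text
time: 5.18
position: [524.9, 57.4, 230.1]
orientation: [[-0.995, -0.096, 0.005], [-0.096, 0.995, 0.002], [-0.006, 0.002, -1.0]]
ft_force: [-0.1, 0.5, -0.9]
grip_width: 0.169
[524.87758004  57.42182653 230.1252241 ] [-0.12942955  0.46006522 -0.92243012] 14.367399764176895
p [523.7  57.2 228.1] az -174.49 tilt 0.11 -> 7 rows offset [ 1.811 -5.052 -0.007] drz 0
```

View pics/w4.png

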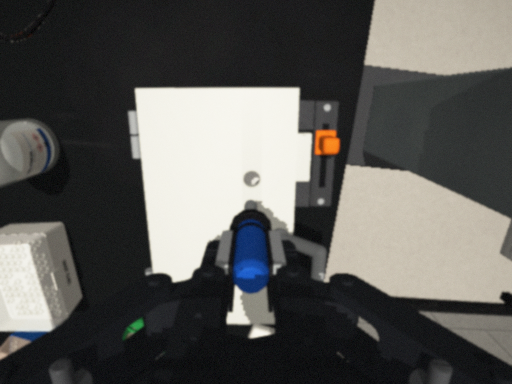

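The probe is held: handle (252,265), collar (252,217), and the empty port shows at (252,179). Carrying it to the stand.

```bash
python3 -m pendant '[{"offset":[1.8,-5.05,0],"dr":[0,0,0],"grip":1},{"offset":[1.8,-5.05,0],"dr":[0,0,0],"grip":1},{"offset":[1.8,-5.05,0],"dr":[0,0,0],"grip":1},{"offset":[1.8,-5.05,0],"dr":[0,0,0],"grip":1},{"offset":[1.8,-5.05,0],"dr":[0,0,0],"grip":1},{"offset":[1.8,-5.05,0],"dr":[0,0,0],"grip":1},{"offset":[1.8,-5.05,0],"dr":[0,0,0],"grip":1},{"offset":[0,0,2],"dr":[0,0,0],"grip":1},{"offset":[0,0,2],"dr":[0,0,0],"grip":1},{"offset":[0,0,0],"dr":[0,0,0],"grip":1},{"offset":[0,0,0],"dr":[0,0,0],"grip":1}]'
python3 - <<'E'
from h import *
s=r.read_state(); print(s["position"],s["ft_force"],s["grip_width"]*85,s["joint_vel"].round(1))
for n in ("wrist","scene","top"):
  f=optics.grab_frame(n); cv2.imwrite(f"pics/{n}5.png",f[:,:,::-1])
  if n=="scene": crop(f,270,130,140,110,5,"pics/s5c.png")
  if n=="top": crop(f,280,170,110,80,6,"pics/t5c.png")
C=cam("wrist",s);print(proj(C,[[431.5,-307,80]]))
plan((431.5,-307,186),185.4,1,False)
E
```

```text
time: 6.6
position: [432.5, -306.9, 187.3]
orientation: [[-0.995, -0.097, -0.001], [-0.097, 0.995, -0.0], [0.001, -0.0, -1.0]]
ft_force: [-0.9, 0.9, -1.1]
grip_width: 0.172
[ 432.50112356 -306.92365989  187.33480035] [-0.9221702   0.94023299 -1.09711611] 14.609931836171151 [ 0.2 -0.7  0.8 -0.   0.1 -0. ]
[[250.48295938 191.56775014]]
p [ 432.9 -306.9  188.1] az -174.45 tilt 0.08 -> 1 rows offset [0.139 0.005 0.206] drz 0
```

View pics/wrist5.png

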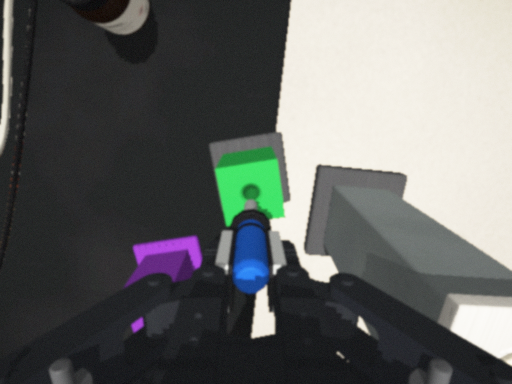

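View pics/s5c.png

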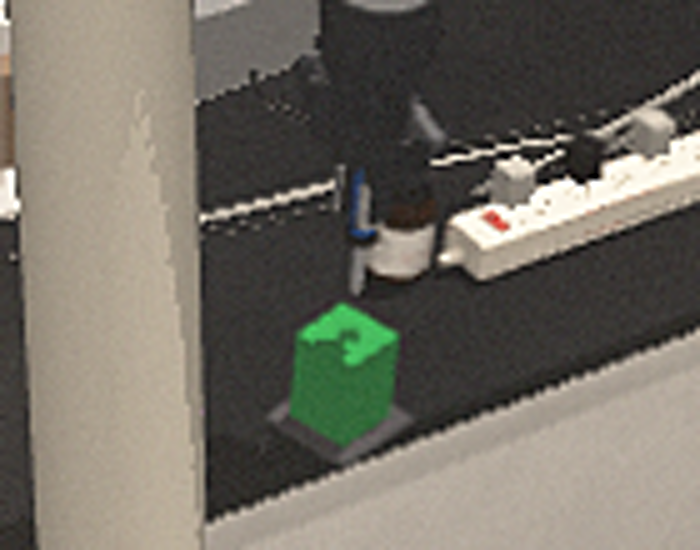

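View pics/t5c.png

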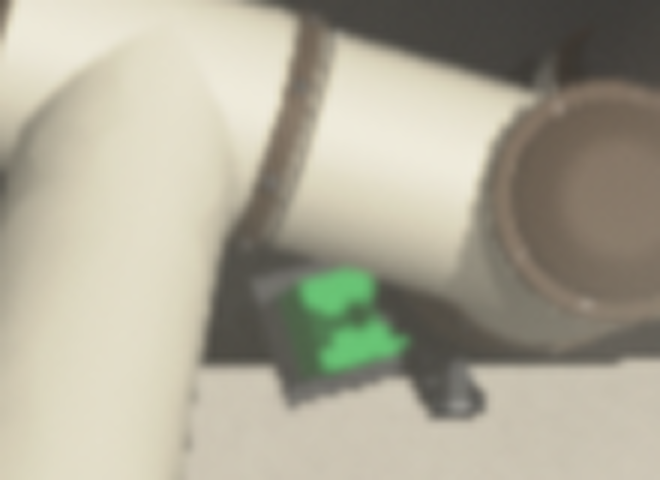

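Wrist: mouth at (250,191) with the probe's tip just below it at (249,204). Scene: mouth (340,196.6), probe tip (341.4,188). Checking these against projections.

```bash
python3 - <<'E'
from h import *
C=cam("wrist");S=cam("scene")
f=cv2.imread("pics/wrist5.png"); crop(f[:,:,::-1],210,140,90,110,6,"pics/w5c.png")
s=r.read_state();p=s["position"];print(p)
for z in (113,115,158,206): print(z,proj(C,[[p[0],p[1],z]]),proj(S,[[p[0],p[1],z]]))
print("mouth",proj(C,[[431.5,-307,80]]),proj(S,[[431.5,-307,80]]))
E
```

```text
[ 432.88486596 -306.91470959  188.06416404]
113 [[249.26979185 204.38861986]] [[341.07311323 188.49274159]]
115 [[249.25404481 205.29978818]] [[341.12345042 188.01951586]]
158 [[248.83291882 229.68297481]] [[342.21897708 177.67176466]]
206 [[248.0518051  274.99059128]] [[343.47210951 165.71892217]]
mouth [[251.1876955  191.42641169]] [[340.50486447 196.40695009]]
```

View pics/w5c.png

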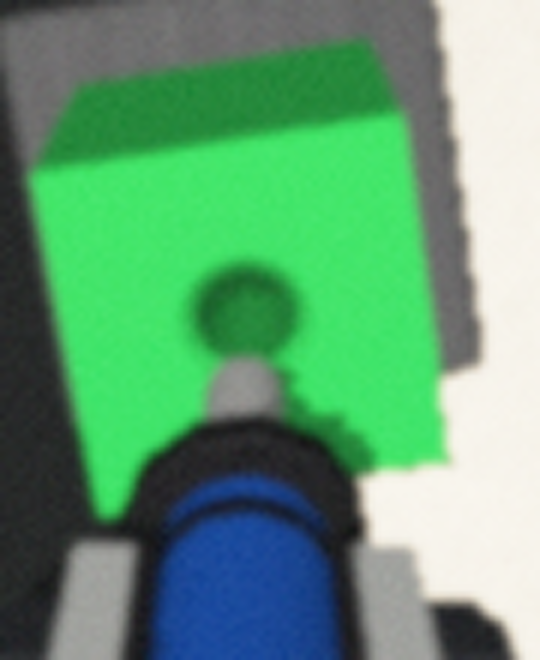

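Tip and mouth are aligned within about 1 mm. I'll lower it slowly while watching the force.

```bash
python3 -m pendant '[{"offset":[0.08,0,1.5],"dr":[0,0,0],"grip":1},{"offset":[0,0,1.5],"dr":[0,0,0],"grip":1},{"offset":[0,0,0.8],"dr":[0,0,0],"grip":1},{"offset":[0,0,0.8],"dr":[0,0,0],"grip":1},{"offset":[0,0,0.8],"dr":[0,0,0],"grip":1},{"offset":[0,0,0],"dr":[0,0,0],"grip":1}]'
python3 - <<'E'
from h import *
s=r.read_state(); print(s["position"],s["ft_force"],s["ft_torque"],s["grip_width"]*85)
f=optics.grab_frame("wrist"); crop(f,190,120,130,130,4,"pics/w6c.png")
E
```

```text
time: 7.5
position: [431.3, -306.7, 132.4]
orientation: [[-0.995, -0.096, -0.001], [-0.096, 0.995, 0.001], [0.001, 0.001, -1.0]]
ft_force: [0.6, 1.8, -0.6]
grip_width: 0.168
[ 431.3018016  -306.69058133  132.43956959] [ 0.56574091  1.7974455  -0.55701624] [ 0.76070115 -0.1734149   0.01882812] 14.243245915242456
```

View pics/w6c.png

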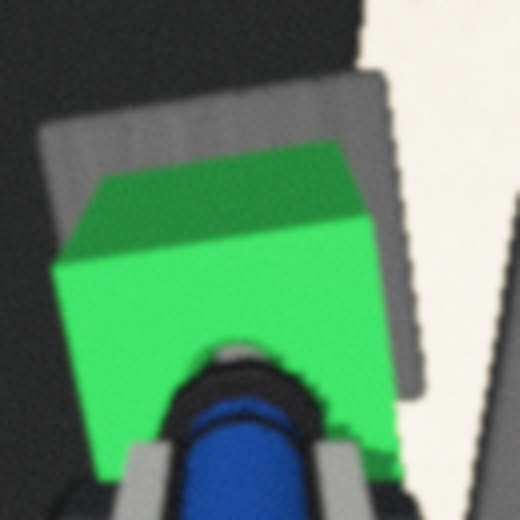

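It is in by about 20 mm; a side force of 1.8 N along +y suggests a small shift that way. Continuing down.

```bash
python3 -m pendant '[{"offset":[0,0.08,0.7],"dr":[0,0,0],"grip":1},{"offset":[0,0,0.7],"dr":[0,0,0],"grip":1},{"offset":[0,0,0.5],"dr":[0,0,0],"grip":1},{"offset":[0,0,0.3],"dr":[0,0,0],"grip":1},{"offset":[0,0,0.2],"dr":[0,0,0],"grip":1},{"offset":[0,0,0],"dr":[0,0,0],"grip":1}]'
python3 - <<'E'
from h import *
s=r.read_state(); print(s["position"],s["ft_force"],s["ft_torque"],s["grip_width"]*85)
E
```

```text
time: 8.3
position: [431.4, -306.3, 109.2]
orientation: [[-0.995, -0.096, -0.0], [-0.096, 0.995, -0.0], [0.0, 0.0, -1.0]]
ft_force: [0.9, 0.9, -0.3]
grip_width: 0.171
[ 431.44892609 -306.30779374  109.1590301 ] [ 0.92335431  0.87520565 -0.31628991] [ 0.12681476 -0.0727049  -0.0304903 ] 14.56820839090129
```

Not touching yet. I'll go down in small steps until the collar bears.

```bash
python3 -m pendant '[{"offset":[0,0,0.1],"dr":[0,0,0],"grip":1},{"offset":[0,0,0.1],"dr":[0,0,0],"grip":1},{"offset":[0,0,0],"dr":[0,0,0],"grip":1}]'
python3 - <<'E'
from h import *
s=r.read_state(); print(s["position"],s["ft_force"],s["ft_torque"],s["grip_width"]*85)
f=optics.grab_frame("wrist"); crop(f,190,120,130,130,4,"pics/w7c.png")
E
```

```text
time: 8.68
position: [431.6, -306.4, 108.7]
orientation: [[-0.995, -0.097, 0.0], [-0.097, 0.995, -0.001], [-0.0, -0.001, -1.0]]
ft_force: [-1.5, 2.3, 7.7]
grip_width: 0.173
[ 431.60328437 -306.38969671  108.7033384 ] [-1.54245149  2.3499647   7.73721454] [0.7020561  0.59954985 0.01400028] 14.744739341272314
```

View pics/w7c.png

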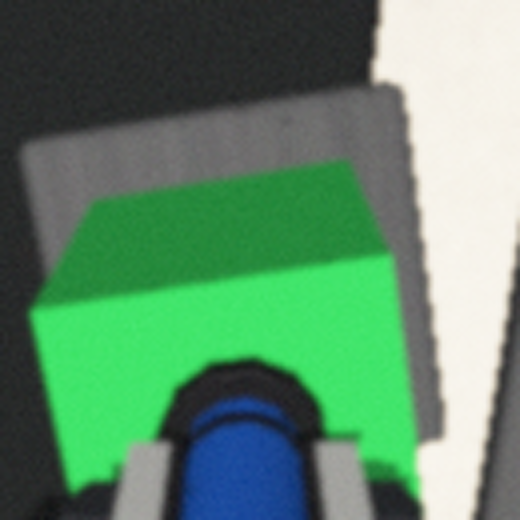

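The collar bears at TCP z 108.7, exactly 10 mm lower than on the lid, with 7.7 N. It is seated, so I release and rise.

```bash
python3 -m pendant '[{"offset":[0,0,0],"dr":[0,0,0],"grip":5},{"offset":[0,0,0],"dr":[0,0,0],"grip":5},{"offset":[0,0,0],"dr":[0,0,0],"grip":5},{"offset":[0,0,-1],"dr":[0,0,0],"grip":5},{"offset":[0,0,-3],"dr":[0,0,0],"grip":5},{"offset":[0,0,-5],"dr":[0,0,0],"grip":5},{"offset":[0,0,-3],"dr":[0,0,0],"grip":5},{"offset":[0,0,0],"dr":[0,0,0],"grip":5}]'
python3 - <<'E'
from h import *
s=r.read_state(); print(s["position"],s["ft_force"],s["grip_width"]*85)
f=optics.grab_frame("wrist"); cv2.imwrite("pics/w8.png",f[:,:,::-1]); crop(f,170,120,170,170,3,"pics/w8c.png")
f=optics.grab_frame("scene"); crop(f,300,160,80,70,6,"pics/s8c.png")
C=cam("wrist",s);print(proj(C,[[431.6,-306.4,134],[431.6,-306.4,80]]))
# bar pose
a=np.radians(5.4);X=np.array([np.cos(a),np.sin(a)]);Y=np.array([-X[1],X[0]]);c=np.array([549.8,98.3])
bar=c-90*X+55*Y;print("bar",bar)
plan((bar[0],bar[1],230),185.4,8,False)
E
```

```text
time: 9.72
position: [433.0, -306.9, 231.0]
orientation: [[-0.995, -0.097, 0.007], [-0.097, 0.995, -0.003], [-0.007, -0.004, -1.0]]
ft_force: [-0.1, 1.3, 0.4]
grip_width: 0.587
[ 432.97527566 -306.94462618  230.9692607 ] [-0.06290719  1.27286024  0.40507786] 49.922544512824516
[[251.74867652 196.538553  ]
 [251.92100021 179.81046883]]
bar [455.02346595 144.58615985]
p [ 431.3 -306.   227.5] az -174.49 tilt 0.03 -> 8 rows offset [-0.836  5.578 -0.029] drz 0
```

View pics/w8c.png

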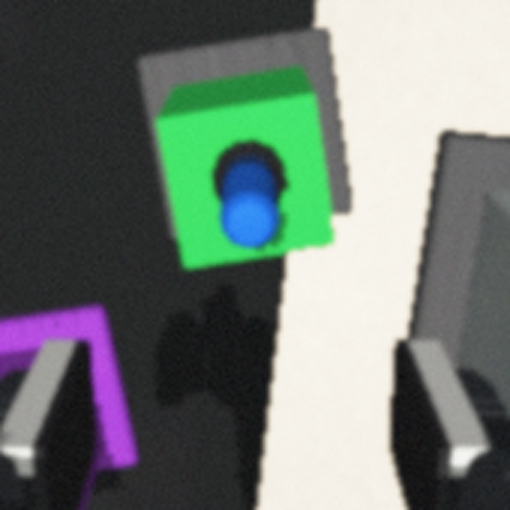

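View pics/s8c.png

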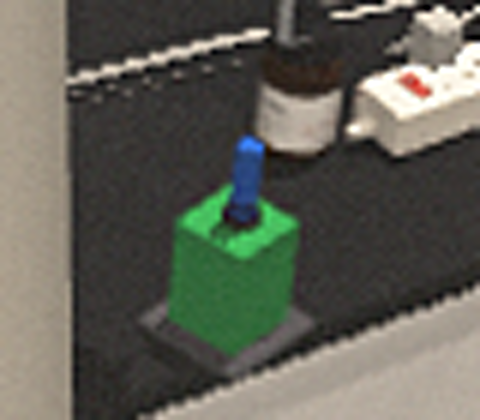

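The probe stands upright and seated in the green stand (wrist crop collar at (250,172), handle top (250,217), as predicted). On to the bar.

```bash
python3 -m pendant '[{"offset":[-0.84,5.58,0],"dr":[0,0,0],"grip":5},{"offset":[-0.84,5.58,0],"dr":[0,0,0],"grip":5},{"offset":[-0.84,5.58,0],"dr":[0,0,0],"grip":5},{"offset":[-0.84,5.58,0],"dr":[0,0,0],"grip":5},{"offset":[-0.84,5.58,0],"dr":[0,0,0],"grip":5},{"offset":[-0.84,5.58,0],"dr":[0,0,0],"grip":5},{"offset":[-0.84,5.58,0],"dr":[0,0,0],"grip":5},{"offset":[-0.84,5.58,0],"dr":[0,0,0],"grip":5},{"offset":[0,0,2],"dr":[0,0,0],"grip":4},{"offset":[0,0,0],"dr":[0,0,0],"grip":4},{"offset":[0,0,0],"dr":[0,0,0],"grip":4}]'
python3 - <<'E'
from h import *
s=r.read_state(); print(s["position"],s["ft_force"],s["grip_width"]*85)
f=optics.grab_frame("wrist"); cv2.imwrite("pics/w9.png",f[:,:,::-1])
C=cam("wrist",s)
a=np.radians(5.4);X=np.array([np.cos(a),np.sin(a)]);Y=np.array([-X[1],X[0]]);c=np.array([549.8,98.3])
bar=c-90*X+55*Y
print(proj(C,[[*(bar+d*Y),120] for d in (-33,0,33)]))
plan((bar[0],bar[1],112),185.4,4,False)
E
```

```text
time: 11.2
position: [455.4, 144.0, 207.2]
orientation: [[-0.995, -0.096, -0.001], [-0.096, 0.995, -0.001], [0.001, -0.001, -1.0]]
ft_force: [-0.6, -0.6, 0.0]
grip_width: 0.471
[455.4465486  143.97529048 207.20477319] [-0.61348188 -0.57882125  0.02470824] 40.00664137920873
[[249.67077787 156.67148959]
 [249.61475791 200.020881  ]
 [249.56434383 239.96297448]]
p [455.7 144.  207.6] az -174.53 tilt 0.02 -> 4 rows offset [0.015 0.017 2.39 ] drz 0
```

View pics/w9.png

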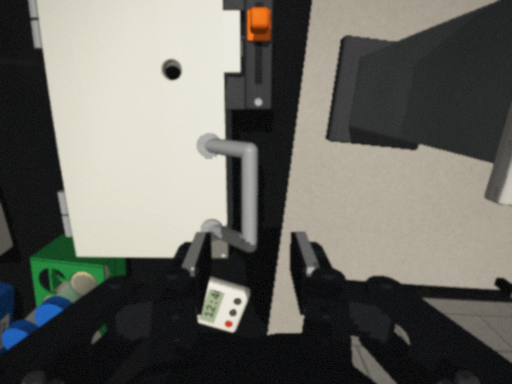

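Bar at u≈250, rows 148–244, centred on the prediction (249.6,200). Descend and close on it.

```bash
python3 -m pendant '[{"offset":[0,0.05,3.5],"dr":[0,0,0],"grip":4},{"offset":[0,0,3.5],"dr":[0,0,0],"grip":4},{"offset":[0,0,2],"dr":[0,0,0],"grip":4},{"offset":[0,0,0.5],"dr":[0,0,0],"grip":4},{"offset":[0,0,0],"dr":[0,0,0],"grip":0.8},{"offset":[0,0,0],"dr":[0,0,0],"grip":0.8},{"offset":[0,0,0],"dr":[0,0,0],"grip":0.8},{"offset":[0,0,0],"dr":[0,0,0],"grip":0.8}]' 40
python3 - <<'E'
from h import *
s=r.read_state(); print(s["position"],s["ft_force"],s["ft_torque"],s["grip_width"]*85)
f=optics.grab_frame("wrist"); cv2.imwrite("pics/w10.png",f[:,:,::-1])
E
```

```text
time: 12.25
position: [456.2, 145.3, 113.4]
orientation: [[-0.995, -0.097, 0.002], [-0.097, 0.995, 0.001], [-0.002, 0.001, -1.0]]
ft_force: [1.4, -2.1, 4.5]
grip_width: 0.124
[456.17148442 145.28196199 113.40852541] [ 1.36806192 -2.13541335  4.46750276] [-0.40083857 -0.0560567   0.00882421] 10.558669778522942
```

View pics/w10.png

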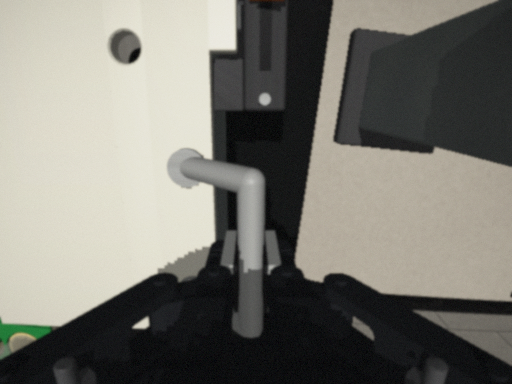

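The bar is held. Now a gentle lift in small steps.

```bash
python3 -m pendant '[{"offset":[0,0,-0.1],"dr":[0,0,0],"grip":0.8},{"offset":[0,0,-0.1],"dr":[0,0,0],"grip":0.8},{"offset":[0,0,-0.1],"dr":[0,0,0],"grip":0.8},{"offset":[0,0,0],"dr":[0,0,0],"grip":0.8}]'; python3 -m pendant '[{"offset":[0,0,-0.1],"dr":[0,0,0],"grip":0.8},{"offset":[0,0,-0.1],"dr":[0,0,0],"grip":0.8},{"offset":[0,0,0],"dr":[0,0,0],"grip":0.8}]';  python3 -m pendant '[{"offset":[0,0,-0.1],"dr":[0,0,0],"grip":0.8},{"offset":[0,0,-0.1],"dr":[0,0,0],"grip":0.8},{"offset":[0,0,0],"dr":[0,0,0],"grip":0.8}]'
```

```text
time: 12.8
position: [456.5, 145.3, 115.2]
orientation: [[-0.995, -0.096, 0.002], [-0.096, 0.995, 0.001], [-0.002, 0.0, -1.0]]
ft_force: [5.7, -2.2, -2.0]
grip_width: 0.122
time: 13.18
position: [456.9, 145.4, 117.3]
orientation: [[-0.995, -0.097, 0.003], [-0.097, 0.995, 0.001], [-0.003, 0.001, -1.0]]
ft_force: [7.0, -2.8, -2.9]
grip_width: 0.129
time: 13.55
position: [457.3, 145.4, 119.1]
orientation: [[-0.995, -0.097, 0.004], [-0.097, 0.995, 0.001], [-0.004, 0.001, -1.0]]
ft_force: [9.9, -3.5, -5.4]
grip_width: 0.122
```

So far it has risen about 6 mm, but the forward pull is building because the bar moves on an arc. I'll add the arc's x share and lift a bit more.

```bash
python3 -m pendant '[{"offset":[-0.15,0,0],"dr":[0,0,0],"grip":0.8},{"offset":[0,0,0],"dr":[0,0,0],"grip":0.8}]'; python3 -m pendant '[{"offset":[-0.03,0,-0.1],"dr":[0,0,0],"grip":0.8},{"offset":[-0.03,0,-0.1],"dr":[0,0,0],"grip":0.8},{"offset":[0,0,0],"dr":[0,0,0],"grip":0.8}]'
```

```text
time: 13.8
position: [457.3, 145.4, 118.9]
orientation: [[-0.995, -0.096, 0.0], [-0.096, 0.995, 0.0], [-0.001, 0.0, -1.0]]
ft_force: [4.0, -1.9, -3.0]
grip_width: 0.125
time: 14.18
position: [457.5, 145.4, 119.6]
orientation: [[-0.995, -0.096, -0.0], [-0.096, 0.995, 0.0], [0.0, 0.0, -1.0]]
ft_force: [7.9, -0.0, -12.2]
grip_width: 0.125
```

The force jumped to −12 N with only 0.7 mm of motion for 2 mm commanded. One more 1 mm step to confirm.

```bash
python3 -m pendant '[{"offset":[0,0,-0.1],"dr":[0,0,0],"grip":0.8},{"offset":[0,0,0],"dr":[0,0,0],"grip":0.8}]'; python3 - <<'E'
from h import *
f=optics.grab_frame("wrist"); cv2.imwrite("pics/w11.png",f[:,:,::-1])
E
```

```text
time: 14.42
position: [457.5, 145.3, 119.9]
orientation: [[-0.995, -0.095, -0.001], [-0.095, 0.995, 0.0], [0.001, 0.0, -1.0]]
ft_force: [10.4, -1.3, -18.0]
grip_width: 0.123
```

View pics/w11.png

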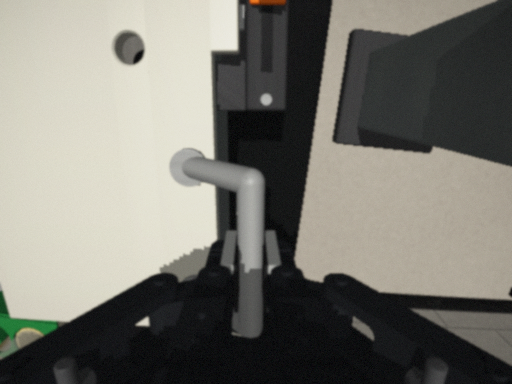

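Caught: 18 N at a rise of about 6 mm and no further movement. Letting it down and releasing.

```bash
python3 -m pendant '[{"offset":[0.05,0,0.25],"dr":[0,0,0],"grip":0.8},{"offset":[0.05,0,0.25],"dr":[0,0,0],"grip":0.8},{"offset":[0.05,0,0.25],"dr":[0,0,0],"grip":0.8},{"offset":[0.06,0,0.2],"dr":[0,0,0],"grip":0.8},{"offset":[0,0,0],"dr":[0,0,0],"grip":0.8},{"offset":[0,0,0],"dr":[0,0,0],"grip":4},{"offset":[0,0,0],"dr":[0,0,0],"grip":4},{"offset":[0,0,0],"dr":[0,0,0],"grip":4},{"offset":[0,0,-2.5],"dr":[0,0,0],"grip":4},{"offset":[0,0,-3],"dr":[0,0,0],"grip":4},{"offset":[0,0,-1.5],"dr":[0,0,0],"grip":4},{"offset":[0,0,0],"dr":[0,0,0],"grip":4}]'
python3 - <<'E'
from h import *
a=np.radians(5.4);X=np.array([np.cos(a),np.sin(a)]);Y=np.array([-X[1],X[0]]);c=np.array([549.8,98.3])
k=c-97*X-75*Y; print(k)
s=r.read_state(); print(s["position"],s["ft_force"],s["grip_width"]*85)
plan((*k,185),185.4,3,False)
E
```

```text
time: 15.98
position: [455.6, 145.4, 183.7]
orientation: [[-0.995, -0.096, 0.002], [-0.096, 0.995, 0.002], [-0.002, 0.001, -1.0]]
ft_force: [0.3, 0.4, -0.4]
grip_width: 0.469
[460.28861293  14.50434626]
[455.643284   145.39031522 183.70871845] [ 0.27413555  0.40646496 -0.4401788 ] 39.862635085191485
p [455.6 145.4 183.7] az -174.47 tilt 0.13 -> 3 rows offset [ 0.266 -4.357 -0.05 ] drz 0
```

```bash
python3 -m pendant '[{"offset":[0.26,-4.35,0],"dr":[0,0,0],"grip":3.5},{"offset":[0.26,-4.35,0],"dr":[0,0,0],"grip":3.5},{"offset":[0.26,-4.35,0],"dr":[0,0,0],"grip":3.5},{"offset":[0,0,0],"dr":[0,0,0],"grip":3.5},{"offset":[0,0,0],"dr":[0,0,0],"grip":3.5}]'
python3 - <<'E'
from h import *
s=r.read_state(); print(s["position"],s["ft_force"],s["grip_width"]*85)
f=optics.grab_frame("wrist"); cv2.imwrite("pics/w12.png",f[:,:,::-1])
C=cam("wrist",s); print(proj(C,[[460.3,14.5,106]]))
print(blobs(f,(3,170,120),(18,255,255),20)[0])
plan((460.3,14.5,106),185.4,3,False)
E
```

```text
time: 16.6
position: [459.8, 14.3, 182.0]
orientation: [[-0.995, -0.096, -0.001], [-0.096, 0.995, -0.0], [0.001, -0.0, -1.0]]
ft_force: [-0.3, 0.6, -0.3]
grip_width: 0.409
[459.80749989  14.31934546 182.04411618] [-0.25916805  0.62340299 -0.33884225] 34.72775748227871
[[248.27699457 204.07390066]]
[([247.8, 197.8], [236, 183, 24, 32, 710])]
p [460.   14.8 182.2] az -174.46 tilt 0.06 -> 3 rows offset [-0.013 -0.01   2.541] drz 0
```

View pics/w12.png

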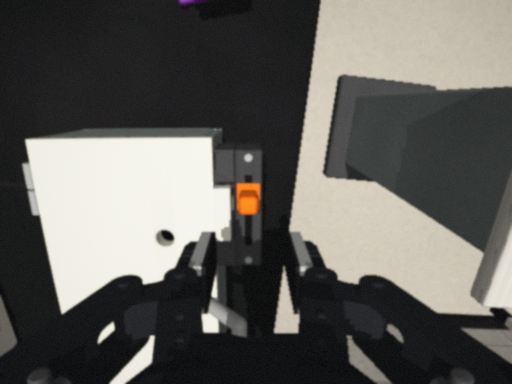

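Knob top at (248,204), as predicted (248.3,204.1). Descend, grip it and slide +y.

```bash
python3 -m pendant '[{"offset":[0,0,3],"dr":[0,0,0],"grip":3.5},{"offset":[0,0,3],"dr":[0,0,0],"grip":3.5},{"offset":[0,0,1.5],"dr":[0,0,0],"grip":3.5},{"offset":[0,0,0],"dr":[0,0,0],"grip":1},{"offset":[0,0,0],"dr":[0,0,0],"grip":1},{"offset":[0,0,0],"dr":[0,0,0],"grip":1},{"offset":[0,0,0],"dr":[0,0,0],"grip":1}]'
python3 - <<'E'
from h import *
s=r.read_state(); print(s["position"],s["ft_force"],s["grip_width"]*85)
E
```

```text
time: 17.52
position: [461.3, 15.4, 107.6]
orientation: [[-0.995, -0.096, 0.003], [-0.096, 0.995, 0.002], [-0.003, 0.002, -1.0]]
ft_force: [5.1, 1.6, -12.7]
grip_width: 0.147
[461.25684196  15.42803101 107.57113053] [  5.06758167   1.55732099 -12.68882785] 12.496240448711257
```

```bash
python3 -m pendant '[{"offset":[0,0.4,0],"dr":[0,0,0],"grip":1},{"offset":[0,0.6,0],"dr":[0,0,0],"grip":1},{"offset":[0,0.6,0],"dr":[0,0,0],"grip":1},{"offset":[0,0.6,0],"dr":[0,0,0],"grip":1},{"offset":[0,0.5,0],"dr":[0,0,0],"grip":1},{"offset":[0,0.3,0],"dr":[0,0,0],"grip":1},{"offset":[0,0.15,0],"dr":[0,0,0],"grip":1},{"offset":[0,0,0],"dr":[0,0,0],"grip":1}]'
python3 - <<'E'
from h import *
s=r.read_state(); print(s["position"],s["ft_force"],s["grip_width"]*85)
f=optics.grab_frame("wrist"); cv2.imwrite("pics/w13.png",f[:,:,::-1])
E
```

```text
time: 18.52
position: [458.4, 43.8, 107.6]
orientation: [[-0.995, -0.097, 0.002], [-0.097, 0.995, -0.003], [-0.002, -0.003, -1.0]]
ft_force: [11.9, -14.5, -15.1]
grip_width: 0.151
[458.44973132  43.7710255  107.57904473] [ 11.92812099 -14.47840051 -15.09788375] 12.871562178985341
```

View pics/w13.png

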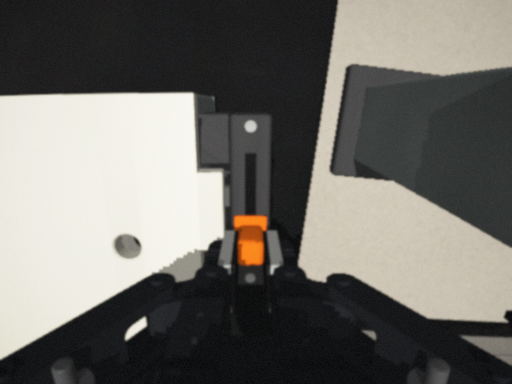

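```bash
python3 -m pendant '[{"offset":[0,0.15,0],"dr":[0,0,0],"grip":1},{"offset":[0,0,0],"dr":[0,0,0],"grip":1}]'; python3 -m pendant '[{"offset":[0,-0.3,0],"dr":[0,0,0],"grip":3.5},{"offset":[0,0,0],"dr":[0,0,0],"grip":3.5},{"offset":[0,0,0],"dr":[0,0,0],"grip":3.5},{"offset":[0,0,-2.5],"dr":[0,0,0],"grip":3.5},{"offset":[0,0,-3],"dr":[0,0,0],"grip":3.5},{"offset":[0,0,-2],"dr":[0,0,0],"grip":3.5},{"offset":[0,0,0],"dr":[0,0,0],"grip":3.5}]'
python3 - <<'E'
from h import *
s=r.read_state(); print(s["position"],s["ft_force"],s["grip_width"]*85)
f=optics.grab_frame("wrist"); cv2.imwrite("pics/w14.png",f[:,:,::-1])
C=cam("wrist",s); print(proj(C,[[457.5,44.4,106],[460.3,14.5,106]]),blobs(f,(3,170,120),(18,255,255),20)[0])
plan((455.5,145,185),185.4,3,False)
E
```

```text
time: 18.82
position: [458.4, 44.0, 107.6]
orientation: [[-0.995, -0.097, 0.001], [-0.097, 0.995, -0.005], [-0.001, -0.005, -1.0]]
ft_force: [15.3, -21.1, -15.7]
grip_width: 0.151
time: 19.7
position: [458.2, 45.1, 184.6]
orientation: [[-0.995, -0.097, 0.004], [-0.097, 0.995, 0.002], [-0.004, 0.002, -1.0]]
ft_force: [0.1, 0.2, -0.3]
grip_width: 0.411
[458.15543503  45.09849665 184.58496197] [ 0.14518875  0.18715813 -0.30779171] 34.92578797115945
[[250.61710978 201.77305205]
 [250.80763899 160.95532894]] [([250.2, 193.0], [239, 178, 24, 32, 700])]
p [457.3  44.8 183.3] az -174.45 tilt 0.1 -> 3 rows offset [-0.264  3.331 -0.054] drz 0
```

View pics/w14.png

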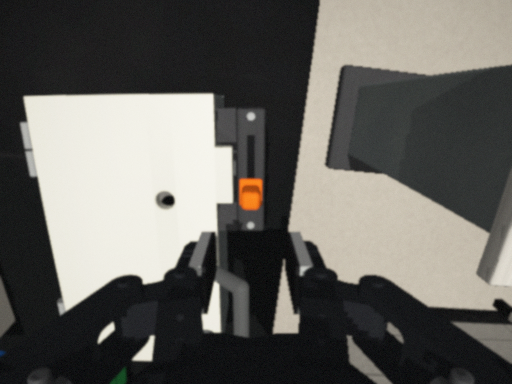

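```bash
python3 - <<'E'
from h import *
a=np.radians(5.4);X=np.array([np.cos(a),np.sin(a)]);Y=np.array([-X[1],X[0]]);c=np.array([549.8,98.3])
f=cv2.imread("pics/w14.png")[:,:,::-1]; crop(f,200,95,110,150,4,"pics/w14c.png")
g=cv2.imread("pics/w12.png")[:,:,::-1]; crop(g,200,130,110,150,4,"pics/w12c.png")
s=r.read_state(); C=cam("wrist",s)
T=dict(s); 
T12=dict(s); T12["position"]=np.array([459.8,14.4,182.1])
for n,CC,im in (("now",C,f),("before",cam("wrist",T12),g)):
  b=blobs(im,(3,170,120),(18,255,255),20)[0][0]; x,y,w,h,_=b[1]
  for nm,uv,z in (("bottom edge top face",(x+w/2-.5,y+h-.5),106),("top edge flange",(x+w/2-.5,y-.5),83)):
    P=onz(CC,uv,z)[:2]-c; print(n,nm,(P@X).round(1),(P@Y).round(1))
E
```

```text
now bottom edge top face -98.0 -39.8
now top edge flange -97.9 -58.0
before bottom edge top face -96.2 -66.8
before top edge flange -95.9 -84.8
```

View pics/w14c.png

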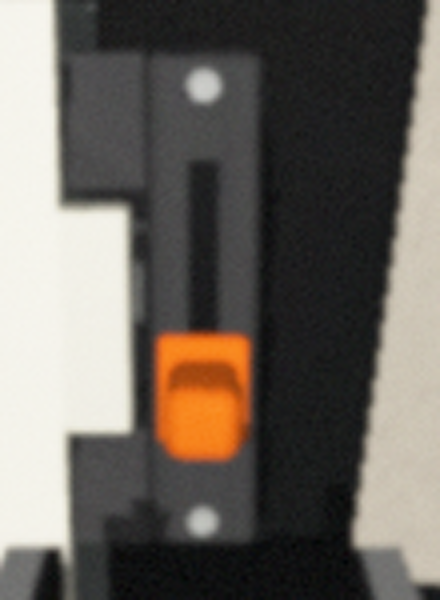

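View pics/w12c.png

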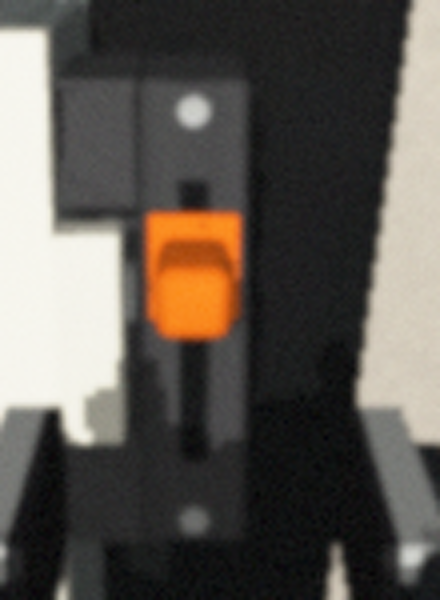

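By vision the knob sits 1–2 mm short of the end; my back-off while opening may have dragged it. I'll re-grip, push it home and release in place.

```bash
python3 -m pendant '[{"offset":[0,0,3],"dr":[0,0,0],"grip":3.5},{"offset":[0,0,3],"dr":[0,0,0],"grip":3.5},{"offset":[0,0,1.6],"dr":[0,0,0],"grip":3.5},{"offset":[0,0,0],"dr":[0,0,0],"grip":1},{"offset":[0,0,0],"dr":[0,0,0],"grip":1},{"offset":[0,0,0],"dr":[0,0,0],"grip":1},{"offset":[0,0,0],"dr":[0,0,0],"grip":1}]'
python3 -m pendant '[{"offset":[0,0.15,0],"dr":[0,0,0],"grip":1},{"offset":[0,0.15,0],"dr":[0,0,0],"grip":1},{"offset":[0,0,0],"dr":[0,0,0],"grip":1}]'
```

```text
time: 20.62
position: [458.5, 44.6, 106.0]
orientation: [[-0.995, -0.096, 0.002], [-0.096, 0.995, 0.001], [-0.003, 0.001, -1.0]]
ft_force: [6.0, -2.3, -12.8]
grip_width: 0.145
time: 21.0
position: [458.3, 45.0, 106.0]
orientation: [[-0.995, -0.097, 0.002], [-0.097, 0.995, -0.003], [-0.001, -0.004, -1.0]]
ft_force: [12.0, -14.6, -14.7]
grip_width: 0.147
```

At 14.6 N it moved only 0.4 mm, so it is at the hard stop. Releasing in place and going to the bar.

```bash
python3 -m pendant '[{"offset":[0,0,0],"dr":[0,0,0],"grip":3.5},{"offset":[0,0,0],"dr":[0,0,0],"grip":3.5},{"offset":[0,0,0],"dr":[0,0,0],"grip":3.5},{"offset":[0,0,-2.5],"dr":[0,0,0],"grip":3.5},{"offset":[0,0,-3],"dr":[0,0,0],"grip":3.5},{"offset":[0,0,-2],"dr":[0,0,0],"grip":4},{"offset":[0,0,0],"dr":[0,0,0],"grip":4},{"offset":[0,0,0],"dr":[0,0,0],"grip":4}]'
python3 - <<'E'
from h import *
a=np.radians(5.4);X=np.array([np.cos(a),np.sin(a)]);Y=np.array([-X[1],X[0]]);c=np.array([549.8,98.3])
s=r.read_state(); print(s["position"])
f=optics.grab_frame("wrist"); cv2.imwrite("pics/w15.png",f[:,:,::-1])
C=cam("wrist",s)
b=blobs(f,(3,170,120),(18,255,255),20)[0][0]; x,y,w,h,_=b[1]
for nm,uv,z in (("bottom edge top face",(x+w/2-.5,y+h-.5),106),("top edge flange",(x+w/2-.5,y-.5),83)):
    P=onz(C,uv,z)[:2]-c; print(nm,(P@X).round(1),(P@Y).round(1))
plan((455.5,145,185),185.4,3,False)
E
```

```text
time: 22.0
position: [456.4, 47.2, 181.2]
orientation: [[-0.995, -0.096, -0.001], [-0.096, 0.995, -0.0], [0.001, 0.0, -1.0]]
ft_force: [0.3, 0.0, 0.0]
grip_width: 0.465
[456.37345735  47.24986665 181.17970227]
bottom edge top face -96.7 -38.8
top edge flange -96.5 -57.7
p [456.3  47.2 180.9] az -174.48 tilt 0.11 -> 3 rows offset [-0.287  3.249 -0.138] drz 0
```

```bash
python3 -m pendant '[{"offset":[-0.28,3.25,0],"dr":[0,0,0],"grip":4},{"offset":[-0.28,3.25,0],"dr":[0,0,0],"grip":4},{"offset":[-0.28,3.25,0],"dr":[0,0,0],"grip":4},{"offset":[0,0,0],"dr":[0,0,0],"grip":4},{"offset":[0,0,3],"dr":[0,0,0],"grip":4},{"offset":[0,0,2.8],"dr":[0,0,0],"grip":4},{"offset":[0,0,1],"dr":[0,0,0],"grip":4},{"offset":[0,0,0],"dr":[0,0,0],"grip":0.8},{"offset":[0,0,0],"dr":[0,0,0],"grip":0.8},{"offset":[0,0,0],"dr":[0,0,0],"grip":0.8},{"offset":[0,0,0],"dr":[0,0,0],"grip":0.8}]'
python3 - <<'E'
from h import *
s=r.read_state(); print(s["position"],s["ft_force"],s["grip_width"]*85)
a=np.radians(5.4);X=np.array([np.cos(a),np.sin(a)])
th0=np.arctan2(35,160)
prev=np.zeros(2)
for i,d in enumerate(np.arange(0,48,3)):
  t=th0+np.radians(d); x=163.8*(np.cos(th0)-np.cos(t)); z=163.8*(np.sin(t)-np.sin(th0))
  print(d,"total x %.1f z %.1f"%(x,z)," step tool x %.2f z %.2f cm"%((-(x-prev[0])/10),(-(z-prev[1])/10))); prev=np.array([x,z])
f=optics.grab_frame("wrist"); cv2.imwrite("pics/w16.png",f[:,:,::-1])
E
```

```text
time: 23.42
position: [456.2, 145.1, 114.4]
orientation: [[-0.995, -0.096, 0.001], [-0.096, 0.995, 0.0], [-0.001, 0.0, -1.0]]
ft_force: [-0.8, -1.0, 0.5]
grip_width: 0.126
[456.20752758 145.0643168  114.40950996] [-0.75162366 -0.95826709  0.53837037] 10.74525142251132
0 total x 0.0 z 0.0  step tool x -0.00 z -0.00 cm
3 total x 2.1 z 8.3  step tool x -0.21 z -0.83 cm
6 total x 4.5 z 16.5  step tool x -0.25 z -0.82 cm
9 total x 7.4 z 24.6  step tool x -0.29 z -0.81 cm
12 total x 10.8 z 32.5  step tool x -0.33 z -0.79 cm
15 total x 14.5 z 40.2  step tool x -0.37 z -0.77 cm
18 total x 18.6 z 47.7  step tool x -0.41 z -0.75 cm
21 total x 23.2 z 55.0  step tool x -0.45 z -0.73 cm
24 total x 28.1 z 62.1  step tool x -0.49 z -0.70 cm
27 total x 33.3 z 68.8  step tool x -0.53 z -0.68 cm
30 total x 38.9 z 75.3  step tool x -0.56 z -0.65 cm
33 total x 44.9 z 81.5  step tool x -0.59 z -0.62 cm
36 total x 51.1 z 87.4  step tool x -0.63 z -0.59 cm
39 total x 57.7 z 92.9  step tool x -0.66 z -0.55 cm
42 total x 64.5 z 98.1  step tool x -0.68 z -0.52 cm
45 total x 71.6 z 102.9  step tool x -0.71 z -0.48 cm
```

View pics/w16.png

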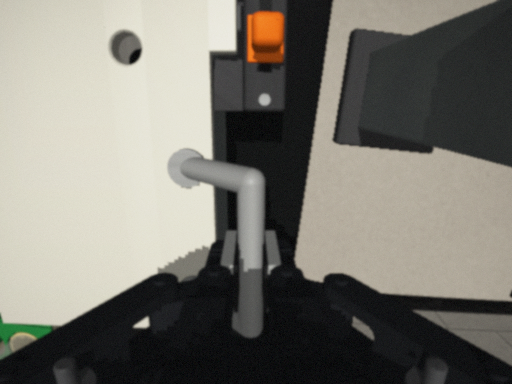

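The bar is gripped again. First 9°, then a force check.

```bash
python3 -m pendant '[{"offset":[-0.21,0,-0.83],"dr":[0,0,0],"grip":0.8},{"offset":[-0.25,0,-0.82],"dr":[0,0,0],"grip":0.8},{"offset":[-0.29,0,-0.81],"dr":[0,0,0],"grip":0.8},{"offset":[0,0,0],"dr":[0,0,0],"grip":0.8}]' 50
```

```text
time: 23.98
position: [463.4, 145.7, 139.1]
orientation: [[-0.995, -0.096, -0.0], [-0.096, 0.995, 0.0], [0.0, 0.0, -1.0]]
ft_force: [-2.1, -1.7, 0.6]
grip_width: 0.117
```

Free: it has risen 25 mm with almost no force. Continuing the arc.

```bash
python3 -m pendant '[{"offset":[-0.33,0,-0.79],"dr":[0,0,0],"grip":0.8},{"offset":[-0.37,0,-0.77],"dr":[0,0,0],"grip":0.8},{"offset":[-0.41,0,-0.75],"dr":[0,0,0],"grip":0.8},{"offset":[-0.45,0,-0.73],"dr":[0,0,0],"grip":0.8},{"offset":[-0.49,0,-0.7],"dr":[0,0,0],"grip":0.8},{"offset":[-0.53,0,-0.68],"dr":[0,0,0],"grip":0.8},{"offset":[0,0,0],"dr":[0,0,0],"grip":0.8}]'
python3 - <<'E'
from h import *
f=optics.grab_frame("wrist"); cv2.imwrite("pics/w17.png",f[:,:,::-1])
E
```

```text
time: 24.85
position: [487.9, 148.0, 183.7]
orientation: [[-0.995, -0.096, -0.003], [-0.096, 0.995, -0.001], [0.003, -0.001, -1.0]]
ft_force: [-9.2, 0.3, 3.9]
grip_width: 0.125
```

View pics/w17.png

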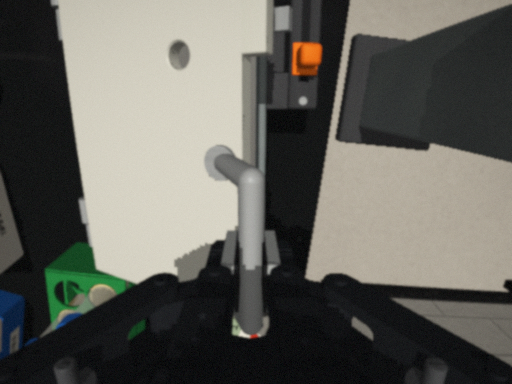

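The lid is at about 27°. The −9 N in x is radial, meaning I'm about 1 mm inside the arc, so I'll correct that in the next rows.

```bash
python3 -m pendant '[{"offset":[-0.46,0,-0.7],"dr":[0,0,0],"grip":0.8},{"offset":[-0.57,0,-0.64],"dr":[0,0,0],"grip":0.8},{"offset":[-0.61,0,-0.61],"dr":[0,0,0],"grip":0.8},{"offset":[-0.64,0,-0.57],"dr":[0,0,0],"grip":0.8},{"offset":[0,0,0],"dr":[0,0,0],"grip":0.8}]'; python3 -m pendant '[{"offset":[-0.66,0,-0.54],"dr":[0,0,0],"grip":0.8},{"offset":[-0.69,0,-0.5],"dr":[0,0,0],"grip":0.8},{"offset":[0,0,0],"dr":[0,0,0],"grip":0.8},{"offset":[0,0,0],"dr":[0,0,0],"grip":0.8}]'
python3 - <<'E'
from h import *
s=r.read_state(); p=s["position"]; print(p,s["ft_force"],s["grip_width"]*85)
a=np.radians(5.4);X=np.array([np.cos(a),np.sin(a)]);c=np.array([549.8,98.3])
# grasp point 8mm behind TCP
dx=(p[:2]-c)@X-70; dz=p[2]+8-85
print("radius",np.hypot(dx,dz),"lid deg",np.degrees(np.arctan2(dz,-dx)-np.arctan2(35,160)))
for n in ("wrist","scene","top"):
  f=optics.grab_frame(n); cv2.imwrite(f"pics/{n}18.png",f[:,:,::-1])
  if n=="scene": crop(f,100,120,270,170,2.9,"pics/s18c.png")
  if n=="top": crop(f,110,130,290,120,2.7,"pics/t18c.png")
E
```

```text
time: 25.52
position: [511.9, 150.3, 209.4]
orientation: [[-0.995, -0.096, -0.0], [-0.096, 0.995, -0.0], [0.0, -0.0, -1.0]]
ft_force: [-6.7, 0.7, 3.9]
grip_width: 0.117
time: 26.02
position: [525.6, 151.6, 220.2]
orientation: [[-0.995, -0.097, 0.001], [-0.097, 0.995, -0.0], [-0.001, -0.0, -1.0]]
ft_force: [-6.2, -1.3, 5.6]
grip_width: 0.117
[525.63139549 151.58982155 220.22673499] [-6.20544778 -1.25694682  5.62188417] 9.917376584329809
radius 168.65095959798956 lid deg 45.79104195354823
```

View pics/wrist18.png

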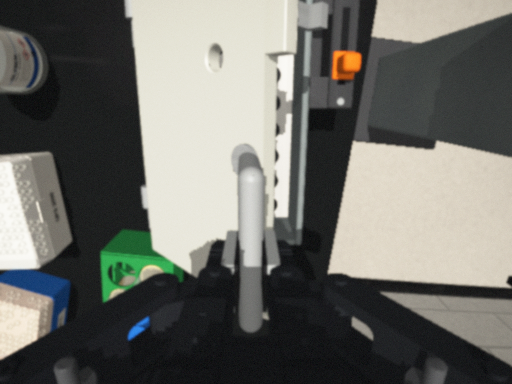

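View pics/s18c.png

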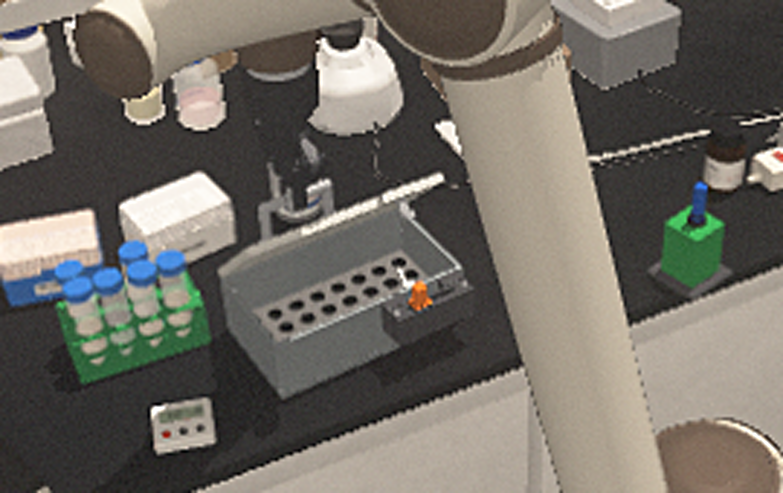

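View pics/t18c.png

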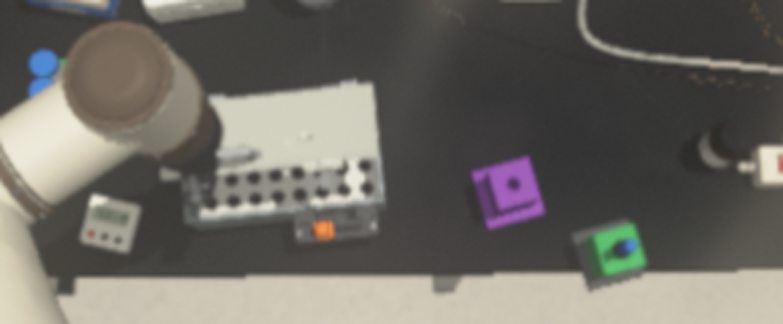

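The lid stands open at about 45°, and the probe is in the green stand. The knob is at the far end; the rack, timer (scene (163,266)) and jar (scene (350,174)) are unmoved. I'll ease the remaining radial force and let it settle.

```bash
python3 -m pendant '[{"offset":[0.06,0,-0.06],"dr":[0,0,0],"grip":0.8},{"offset":[0,0,0],"dr":[0,0,0],"grip":0.8},{"offset":[0,0,0],"dr":[0,0,0],"grip":0.8},{"offset":[0,0,0],"dr":[0,0,0],"grip":0.8},{"offset":[0,0,0],"dr":[0,0,0],"grip":0.8},{"offset":[0,0,0],"dr":[0,0,0],"grip":0.8}]' 60
python3 - <<'E'
from h import *
s=r.read_state(); p=s["position"]; print(p,s["ft_force"],s["grip_width"]*85,s["joint_vel"].round(2))
d=np.hypot(np.hypot(p[0]-456.2,p[1]-145.1),p[2]-114.4); print("lid deg",np.degrees(2*np.arcsin(d/2/163.8)))
a=cv2.imread("pics/scene0.png"); f=optics.grab_frame("scene")[:,:,::-1]; cv2.imwrite("pics/s19.png",f)
for nm,(x,y,w,h) in dict(timer=(145,252,36,28),rack=(98,200,78,55)).items():
    m=cv2.matchTemplate(f,a[y:y+h,x:x+w].copy(),cv2.TM_CCOEFF_NORMED); print(nm,cv2.minMaxLoc(m)[1::2],(x,y))
E
```

```text
time: 26.92
position: [524.7, 151.5, 219.7]
orientation: [[-0.995, -0.096, 0.0], [-0.096, 0.995, -0.0], [-0.0, -0.0, -1.0]]
ft_force: [-5.9, -2.2, 5.0]
grip_width: 0.112
[524.70211784 151.53916069 219.65400871] [-5.89820523 -2.24249422  5.0192307 ] 9.5588904382043 [-0.15  0.01  0.02  0.01 -0.01 -0.04]
lid deg 45.14402723132825
timer (0.9386024475097656, (145, 252)) (145, 252)
rack (0.9971460700035095, (98, 200)) (98, 200)
```

Steady at about 45°, with the timer and rack matching their starting pixels exactly. Handing in.

```bash
python3 -c "
from plant import workorder; print(workorder.sign_off())"
```

```text
the job is handed in; nothing more can be done
None
```

The job is done and handed in at 26.9 s: the lid is open at about 45° and still held by its bar.

- **Probe:** I moved it from the lid to the green stand. The collar came to rest exactly 10 mm lower than on the lid, which is the height difference between the two, and afterwards it stood upright in the pictures.
- **Lid test:** I lifted gently on the bar. It stopped after about 6 mm, with the force climbing to 18 N, so the lid was caught. I let it down again.
- **Catch:** I slid it to its hard stop. A camera check then put it 1–2 mm short, so I gripped it again. It moved only 0.4 mm more at about 15 N before I released it in place. The camera still read it about 1.7 mm short afterwards. I trusted the force reading, and the lid then lifted freely.
- **Final state:** The lid angle works out at 45.1° from the gripper's position. About 8 N of radial force remained on the bar, and easing it off barely changed that.
- **Other items:** The timer and rack matched their starting pixels exactly. I judged the jar by eye, and it looked unmoved.

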